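# Open the drained reservoir of an open-frame computer

### The arm

A 6-joint arm with a two-finger parallel gripper is mounted at the origin on the work surface. World frame = base frame: x ahead of the robot, y to its left, z up, the work surface at z = 0. Lengths are in m, angles in rad, forces in N, time in s.
With the tool pointing down it reaches from about 0.4 to 0.825 m from the base axis. Payload 7 kg.
Tool frame: the origin (TCP) lies on the centre line of the jaws, within the pads' length; the fingertips stand 19 mm ahead of it and the grasp point (between the pads) is the TCP; z points along the fingers, y is the direction in which the jaws open and shut (so a half turn about z gives the same grasp; the last joint's range is limited). The gripper opens to 88 mm and grips with 3 to 60 N. Pads are 19 mm wide; open, the fingers measure 130 mm over their backs; the gripper's body (78 mm by 193 mm) begins 47 mm behind the grasp point.
Start: joints at [-0.845, 0.359, 0.012, 0, -1.224, -0.288], TCP at [0.286, -0.611, 0.246] pointing down, gripper open.
Joint ranges: [-3.07, 3.07], [-1.43, 2.12], [-1.02, 1.25], [-3.03, 1.67], [-3.05, -0], [-3.03, 3.03]. Speed limits (rad/s): [2.39, 2.39, 3.01, 3.14, 3.14, 3.14].

### API

Orientations are given as a rotation vector (axis times angle).
In Python, from bench import robot, vision, search_frame, tip_of gives the robot as it stands. Calls block until the motion is done:
- robot.movep(position, orientation): joint-space move of the TCP to a pose.
- robot.move_l(position, ori=None, rate=0.15, threshold=None): straight line of the TCP; ori=None keeps the orientation; rate is the mean speed in m/s. With threshold (N) it stops when the force on the tool has changed by that much, and returns True; else False.
- robot.movej(angles): joint-space move.
- robot.grip(opening): finger opening in m; the grip force is fixed at half the most; returns when the fingers have stopped.
- robot.hold(seconds).
- robot.inverse_kinematics(position, orientation): joint angles nearest the present ones, or None.
- robot.state(): the state.
- vision.camera(name): name is "side" or "top" or "wrist"; returns a dict with "img" (480x640x3 uint8, red, green, blue), "K" (3x3 intrinsics, pixels), "pose" (4x4, takes a point from camera to world coordinates). Camera axes: x right, y down, z forward; pixel columns grow to the right and rows downward; lengths in m; the calibration is good to about 2 mm. A picture is of the moment at which its call begins. There is no depth.
A pose or a line that the arm cannot do raises robot.MotionError and nothing moves.
- robot.finish_job(): hands the job in, once; it reports no verdict.
Trained networks look in a picture, given as the dict that the camera call returned (one of the last four; its "shot" number tells which), for a name from the list of things; names that differ only in an ending like _2 or _b are one class to them, and where a whole thing is asked for, a point or a joint stands for the part that bears it (a point fixed in the world has none). Each returns a list of dicts, best first, with "score" (0 to 1); they miss things now and then, are a little off and sometimes report something else, mostly with a low value. They report only what shows in the picture. A call takes as long as a camera call. They do not tell look-alikes from the thing itself.
- search_frame(label, picture): "uv" ([column, row] in pixels, amid what is visible of it).
- tip_of(label, picture): "uv" ([column, row] in pixels: a listed point, or the origin of a listed thing).
The state is a dict: "time": time; "joint_pos": joint angles; "qd": joint speeds; "joint_torque": joint torques, N m; "ee_pos": TCP position; "eef_rot": TCP orientation; "contact_force": force on the tool from outside, world axes, zero at the start; "wrist_torque": the same for the moment, N m; "opening": finger opening in m.
Only numpy, scipy, OpenCV 4.12 (cv2) and the standard library are available. Lean on these libraries where they do the work, as an engineer would, in place of code of your own. Each camera call takes 0.05 s, during which the arm holds its last target. There are 200 camera calls.

### The job

The cooling loop of the open-frame computer has been drained: unscrew the ribbed black lid of its reservoir until the thread lets go, without prising it, and lift it off. Lay the lid flat, open side down, in the empty end of the steel parts tray, not dropped, and let go of it. Leave the two fittings in the tray and the can, jar and joystick where they stand, and do not bang the gripper against the computer.

Things in the scene. Friction and masses are not known exactly. Their poses are not given: they have to be found in the camera images.
- rig: Open-frame computer, fixed. Origin: on the reservoir's vertical axis, at desk level; z up; turned up to 26 degrees either way. In its frame (mm): deck plate x -52 to 220, y -138 to 138, top z 34; power unit x -38 to 62, y -136 to -72, top z 98. At finger height the lid's -x and -y sides are free; all is lower than z 120 but the reservoir, tube, card and radiator.
- mouth (a point): Centre of the reservoir's rim (top of the threaded neck), 165 mm above the desk, on the lid's turning axis, fixed; axes as rig. Below the lid, from 144 mm down: aluminium shoulder of diameter 57 mm, clear tube of 54 mm, pump block 64 x 64 mm up to 84 mm.
- lid_center (a point): Middle (half-way up, on the axis, z up) of the black screw lid: 32 mm high, about 70 g. Upper 11 mm: solid ribbed grip, diameter 58 mm, its mid-height 10 mm above this point: grip it there. Lower 21 mm: hollow collar, diameter 55 mm, over the neck. Starts screwed home, this point 4.5 mm below mouth.
- lid_under (a point): Centre of the lid's open underside (16 mm below its middle). Coarse right-hand thread: loosens anticlockwise seen from above, turns lightly, rising 9 mm a turn with up to 1 mm axial play; free after about 1.6 turns (risen about 14 mm). Let go half-way, it stays put on the thread. Once free it must rise 8 mm more to clear the neck's rim.
- tube_bend (a point): Bend of the chromed outlet tube, fixed, diameter 12 mm, 47 mm from the lid's axis on rig +y, 182 mm above the desk (top surface 188). Below this point the tube is vertical; from it, it runs level away from the lid along rig +y. Only 12 mm lie between lid and tube: no finger fits, so keep both ends of the grip line at least 28 degrees from the tube.
- card_top (a point): Middle of the top of the black graphics card, fixed, 166 mm above the desk: an upright slab, in rig axes x 64 to 105, y -124 to 52 mm. Its near face is 64 mm from the lid's axis, on rig +x: a finger opened little passes between.
- radiator_top (a point): Middle of the top of the radiator with its fan, fixed, 191 mm above the desk: an upright slab, in rig axes x 56 to 180, y 90 to 139 mm.
- tray: Open stainless parts tray, fixed, 196 x 124 x 22 mm outside, walls and floor 4 mm thick. Origin: centre of its underside on the desk; x along its length. It stands to the left or to the right, turned any way round. The -x end holds the two fittings, the +x end is empty.
- tray_clear (a point): On the tray's inner floor, 4 mm above the desk, at the middle of its empty end (46 mm from the tray's centre along its +x). Laid flat in the tray, lid_center is 16 mm above this level.
- fitting0_center (a point): Loose steel tube fitting, diameter 24 mm, 24 mm high, 35 g, upright in the tray; its centre. To be left alone.
- fitting1_center (a point): The other, equal, fitting in the tray; its centre. To be left alone.
- can_center (a point): Aluminium drinks can, diameter 66 mm, 115 mm high; its centre. To be left alone.
- jar_center (a point): White plastic jar with a lid of its own, diameter 60 mm, 85 mm high; its centre. To be left alone.
- joystick_center (a point): Joystick: base 105 x 110 x 30 mm with a black stick, 164 mm high over all; a point on its axis 80 mm above the desk. To be left alone.
Not all that is in view belongs to the job. There is more than one size of the tray; the one meant has the size given above.

How it is judged:
By the outcome, as a careful person would: the job done as asked, in the order asked, and still so for the second after the job is handed in, with the robot touching nothing.
It also fails if it takes over 72 s, if anything falls off the work surface, if the arm or the gripper's body presses on something with over 40 N, if the wrist force passes 120 N, or if a joint passes its speed limit or range.

## Working session

There is one attempt and no reset: what is moved stays moved. The work goes in short steps, each a Python script; the robot and the scene stay as the last script left them, time stands still between calls to the robot, and variables do not carry over. Pictures are saved under pics/ and viewed, about 8 in all and at most 12, crops included, and the job is handed in when it is done.

```bash
ls; mkdir -p pics
cat > h.py <<'E'
import numpy as np, cv2
from bench import robot, vision, search_frame, tip_of
from scipy.spatial.transform import Rotation as R
def save(c,n): cv2.imwrite(f'pics/{n}.png',c['img'][:,:,::-1])
def ray(c,uv):
    d=np.linalg.inv(c['K'])@np.array([uv[0],uv[1],1.]); T=np.array(c['pose']); return T[:3,3],T[:3,:3]@d
def atz(c,uv,z):
    o,d=ray(c,uv); return o+d*(z-o[2])/d[2]
def proj(c,p):
    T=np.linalg.inv(np.array(c['pose'])); q=T[:3,:3]@np.asarray(p)+T[:3,3]; q=np.array(c['K'])@q; return q[:2]/q[2]
def down(a): # tool down, jaw (y) axis at world angle a
    y=np.array([np.cos(a),np.sin(a),0]); z=np.array([0,0,-1.]); x=np.cross(y,z)
    return R.from_matrix(np.c_[x,y,z]).as_rotvec()
E
python3 - <<'E'
from h import *
cs={n:vision.camera(n) for n in('top','side')}
Z=dict(mouth=.165,lid_center=.1605,tube_bend=.182,card_top=.166,radiator_top=.191,tray=0,tray_clear=.004,fitting0_center=.016,fitting1_center=.016,can_center=.0575,jar_center=.0425,joystick_center=.08)
for n,c in cs.items():
    save(c,n+'0'); print(n,np.round(c['pose'][:3,3],3))
    for l in Z:
        for r in tip_of(l,c)[:3]: print(l,np.round(r['uv']),round(r['score'],2),np.round(atz(c,r['uv'],Z[l]),3)[:2])
s=robot.state();print(s['time'],s['ee_pos'],s['eef_rot'])
E
```

```text
pics
top [ 0.244 -0.004  1.335]
mouth [307. 176.] 0.6 [0.532 0.032]
lid_center [307. 178.] 0.81 [0.528 0.033]
tube_bend [284. 175.] 0.82 [0.529 0.079]
card_top [327. 138.] 0.61 [ 0.613 -0.007]
radiator_top [255. 111.] 0.9 [0.659 0.142]
tray [472. 231.] 0.62 [ 0.45  -0.351]
tray_clear [483. 251.] 0.71 [ 0.405 -0.374]
fitting0_center [474. 201.] 0.67 [ 0.518 -0.353]
fitting1_center [448. 212.] 0.41 [ 0.492 -0.292]
can_center [310. 195.] 0.46 [0.515 0.027]
jar_center [155. 145.] 0.85 [0.626 0.386]
joystick_center [166. 220.] 0.73 [0.447 0.34 ]
side [-0.036 -0.928  0.791]
mouth [359. 203.] 0.61 [0.537 0.041]
lid_center [362. 209.] 0.84 [0.533 0.017]
lid_center [381. 165.] 0.4 [0.697 0.207]
tube_bend [359. 202.] 0.45 [0.521 0.017]
card_top [397. 205.] 0.63 [ 0.613 -0.005]
card_top [356. 213.] 0.61 [0.507 0.001]
card_top [358. 201.] 0.39 [0.538 0.047]
radiator_top [379. 163.] 0.73 [0.664 0.165]
radiator_top [351. 190.] 0.73 [0.524 0.061]
tray [414. 373.] 0.86 [ 0.456 -0.342]
tray [284. 402.] 0.58 [ 0.201 -0.3  ]
tray_clear [292. 334.] 0.78 [ 0.283 -0.146]
tray_clear [401. 387.] 0.71 [ 0.412 -0.365]
tray_clear [273. 413.] 0.66 [ 0.173 -0.317]
jar_center [329. 181.] 0.95 [0.632 0.389]
jar_center [355. 261.] 0.69 [ 0.504 -0.013]
joystick_center [275. 186.] 0.86 [0.445 0.353]
1.3 [ 0.2861404  -0.61133735  0.2455666 ] [-6.82170561e-01  3.06659557e+00 -3.51465903e-05]
```

View pics/top0.png

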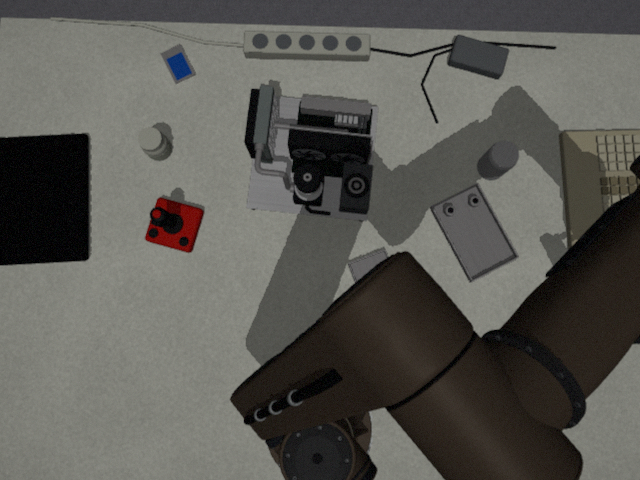

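View pics/side0.png

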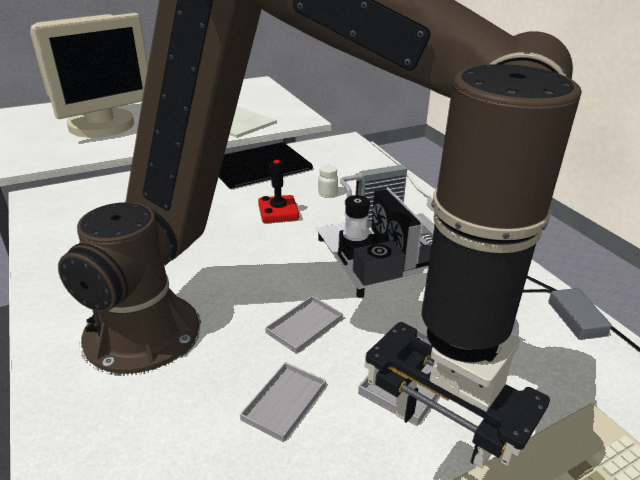

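Top view: the lid is at (307,178), the tube bend at (284,175) on world +y (rig yaw about -3°), and the card is behind the lid. The tray with the fittings is at (474,231), with its empty end toward the robot. Next I go above the lid and look from close by.

Run:
```python
from h import *
c=np.array([.530,.033]); yaw=-.05
for k in (0,180):
  for a in (-60,-30,0,30,60):
    q=robot.inverse_kinematics([*c,.1705],down(yaw+np.radians(a+k))); print(k,a,None if q is None else np.round(q,2))
o=down(yaw+np.radians(-60))
t=robot.state()['time']
robot.movep([c[0]-.04,c[1]-.02,.33],o)
s=robot.state();print('t',t,s['time'],np.round(s['joint_pos'],2))
w=vision.camera('wrist'); save(w,'w1'); print(np.round(w['pose'],3))
Z=dict(mouth=.165,lid_center=.1605,tube_bend=.182,card_top=.166,radiator_top=.191)
for l in Z:
    for r in tip_of(l,w)[:2]: print(l,np.round(r['uv']),round(r['score'],2),np.round(atz(w,r['uv'],Z[l]),4)[:2])
tc=vision.camera('top'); save(tc,'top1')
for l,z in dict(tray=0,tray_clear=.004,fitting0_center=.016,fitting1_center=.016).items():
    for r in tip_of(l,tc)[:2]: print(l,np.round(r['uv']),round(r['score'],2),np.round(atz(tc,r['uv'],z),4)[:2])
```

```text
0 -60 [ 0.43  0.19 -0.41  0.   -0.97  1.61]
0 -30 [ 0.43  0.19 -0.41  0.   -0.97  2.14]
0 0 [ 0.43  0.19 -0.41  0.   -0.97  2.66]
0 30 None
0 60 [ 0.43  0.19 -0.41  0.   -0.97 -2.58]
180 -60 [ 0.43  0.19 -0.41 -0.   -0.97 -1.53]
180 -30 [ 0.43  0.19 -0.41  0.   -0.97 -1.01]
180 0 [ 0.43  0.19 -0.41  0.   -0.97 -0.48]
180 30 [ 0.43  0.19 -0.41  0.   -0.97  0.04]
180 60 [ 0.43  0.19 -0.41  0.   -0.97  0.57]
t 1.3 3.6583 [ 0.43  0.   -0.24  0.   -1.33  1.62]
[[ 0.455 -0.847 -0.277  0.564]
 [-0.891 -0.433 -0.14   0.052]
 [-0.001  0.31  -0.951  0.468]
 [ 0.     0.     0.     1.   ]]
lid_center [318. 159.] 0.96 [0.5271 0.036 ]
tube_bend [262. 128.] 0.93 [0.531  0.0827]
card_top [421.  91.] 0.93 [ 0.6063 -0.0091]
tray [453. 338.] 0.81 [ 0.203  -0.3044]
tray [375. 285.] 0.73 [ 0.3194 -0.1257]
tray_clear [384. 296.] 0.93 [ 0.2957 -0.145 ]
tray_clear [480. 251.] 0.78 [ 0.4032 -0.3688]
fitting0_center [477. 198.] 0.53 [ 0.526  -0.3597]
fitting1_center [447. 213.] 0.48 [ 0.488  -0.2888]
fitting1_center [482. 251.] 0.37 [ 0.4014 -0.3694]
```

View pics/w1.png

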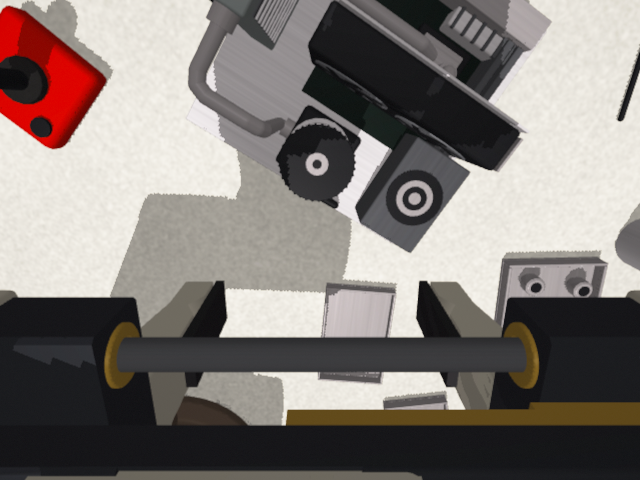

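Wrist view: the lid top centre is at (317,164), with the tube to its upper left and the card behind. I'll turn to the other wrist branch over the lid, re-measure from there, then grip.

```bash
python3 - <<'E'
from h import *
yaw=-.06
c=np.array([.529,.035]); a=yaw+np.radians(180-58)
robot.grip(.072)
robot.movep([c[0],c[1],.26],down(a))
s=robot.state();print('t',s['time'],np.round(s['joint_pos'],2),s['opening'])
w=vision.camera('wrist'); save(w,'w2')
for l,z in dict(lid_center=.1605,tube_bend=.182,mouth=.165,card_top=.166).items():
    for r in tip_of(l,w)[:2]: print(l,np.round(r['uv']),round(r['score'],2),np.round(atz(w,r['uv'],z),4)[:2])
E
python3 -c "
from h import *
"
python3 - <<'E'
import sys; sys.path.insert(0,'.')
E
```

```text
t 7.3833 [ 0.44  0.11 -0.28  0.   -1.18 -1.51] 0.07157560479842733
lid_center [323. 236.] 0.88 [0.5241 0.0351]
tube_bend [386. 290.] 0.96 [0.5303 0.0831]
```

View pics/w2.png

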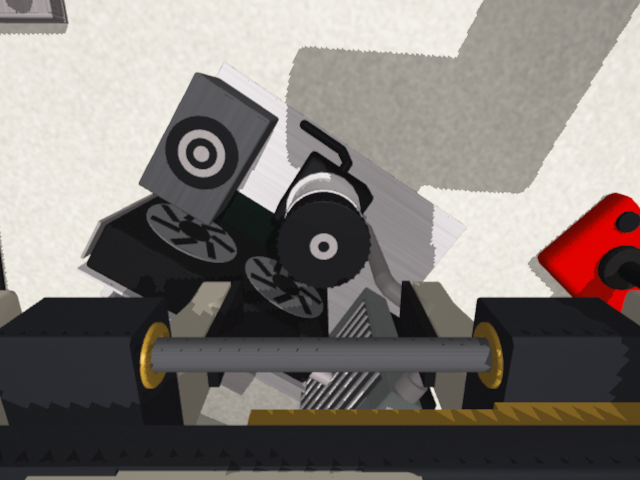

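The lid top disc is centred at (323,245) and its rim spans columns 277–370. The fingers are symmetric about column 320, so the jaws are lined up.

Run:
```python
from h import *
yaw=-.07
w=vision.camera('wrist')
p=atz(w,(323,245),.1765); print(p, np.round(w['pose'][:3,3],3))
A=np.array([[.455,-.847,-.277],[-.891,-.433,-.14],[-.001,.31,-.951]]);d=A@np.linalg.inv(w['K'])@[317,164,1];o=np.array([.564,.052,.468]);print(o+d*(.1765-.468)/d[2])
c=p[:2]
if np.hypot(*(c-[.527,.035]))>.006: raise SystemExit
a=yaw+np.radians(180-58)
robot.move_l([c[0],c[1],.26],down(a))
print(robot.move_l([c[0],c[1],.1710],rate=.08,threshold=8))
s=robot.state();print('t',s['time'],s['ee_pos'],np.round(s['contact_force'],1))
robot.grip(.0)
s=robot.state();print('t',s['time'],s['opening'],s['ee_pos'],np.round(s['contact_force'],1),np.round(s['wrist_torque'],2))
```

```text
[0.52439243 0.03533613 0.1765    ] [ 0.454 -0.005  0.398]
[0.52492329 0.03601403 0.1765    ]
False
t 9.2 [0.52473341 0.03541247 0.17154266] [ 1.  -0.4  0.7]
t 9.6083 0.05716705697805997 [0.52471355 0.03510729 0.17142185] [ 2.1 -3.2  1.8] [-0.94 -0.39  0.06]
```

```bash
cat > st.py <<'E'
from h import *
yaw=-.07; c=np.array([.5246,.0353]); lo,hi=122,238
def stroke(z,a0=lo,a1=hi,n=2):
    for i in range(1,n+1):
        a=a0+(a1-a0)*i/n; robot.movep([*c,z+.009*(a-a0)/360],down(yaw+np.radians(a)))
        s=robot.state();print('t %.2f z %.4f'%(s['time'],s['ee_pos'][2]),'F',np.round(s['contact_force'],1),'M',np.round(s['wrist_torque'],2),'op %.4f'%s['opening'])
E
python3 - <<'E'
from st import *
stroke(.1710,n=2)
E
```

```text
t 10.57 z 0.1728 F [ 4.7 -7.1 -0.1] M [-2.67 -1.77 -0.04] op 0.0572
t 11.53 z 0.1741 F [ 6.1 -4.7 -3. ] M [-1.89 -2.38  0.05] op 0.0570
```

```bash
cat >> st.py <<'E'
def regrip(z):
    robot.grip(.070); robot.movep([*c,z],down(yaw+np.radians(lo))); robot.grip(0)
    s=robot.state();print('re t %.2f z %.4f'%(s['time'],s['ee_pos'][2]),'F',np.round(s['contact_force'],1),'op %.4f'%s['opening'])
E
python3 - <<'E'
from st import *
z=.1710+.009*116/360
regrip(z)
stroke(z,n=2)
z+=.0029
w=vision.camera('side'); save(w,'s2')
w=vision.camera('wrist'); save(w,'w3')
im=np.vstack([cv2.resize(cv2.imread('pics/s2.png')[130:290,260:480],None,fx=2,fy=2),cv2.resize(cv2.imread('pics/w3.png')[100:400,100:540],(440,280))])
cv2.imwrite('pics/m3.png',im)
E
```

```text
re t 14.18 z 0.1740 F [ 0.8 -1.7  0.5] op 0.0570
t 15.13 z 0.1757 F [ 3.9 -3.3 -1.1] M [-1.4  -1.4  -0.03] op 0.0570
t 16.09 z 0.1771 F [ 5.6 -5.5 -1.7] M [-2.17 -2.03  0.04] op 0.0572
```

View pics/m3.png

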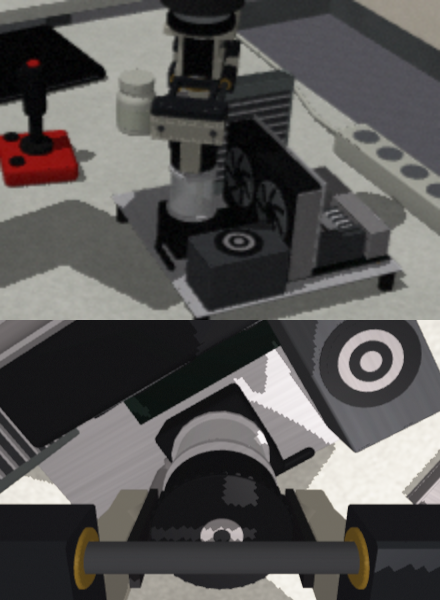

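The lid sits squarely between the fingers (wrist crop, centre about (220,535)) and the forces are low. I'll continue.

Run:
```python
from st import *
z=.1710+.0058
for k in range(3):
    regrip(z); stroke(z); z+=.0029
regrip(z); stroke(z,lo,lo+50,1)
print(z)
```

```text
re t 18.84 z 0.1770 F [ 1.5 -3.3  0.3] op 0.0570
t 19.80 z 0.1785 F [ 4.3 -4.4 -0.4] M [-1.62 -1.39 -0.04] op 0.0571
t 20.76 z 0.1800 F [ 5.2 -5.2 -2.2] M [-2.04 -2.08 -0.06] op 0.0572
re t 23.41 z 0.1798 F [ 0.8 -0.1  0.7] op 0.0573
t 24.37 z 0.1815 F [ 4.2 -6.3 -0.7] M [-2.33 -1.38  0.02] op 0.0570
t 25.32 z 0.1830 F [ 6.8 -4.  -2.4] M [-1.57 -2.29  0.03] op 0.0569
re t 27.98 z 0.1827 F [ 1.4 -1.2 -0.6] op 0.0569
t 28.93 z 0.1844 F [ 4.  -4.3 -2.3] M [-1.45 -1.5  -0.03] op 0.0570
t 29.89 z 0.1860 F [ 3.5 -3.6 -0.2] M [-1.43 -1.36 -0.04] op 0.0570
re t 32.54 z 0.1856 F [ 1.1 -2.5  1.6] op 0.0571
t 33.38 z 0.1870 F [ 2.3 -4.1 -0.7] M [-1.65 -1.03  0.14] op 0.0576
0.18550000000000005
```

Run:
```python
from st import *
s=robot.state(); p=s['ee_pos']
hit=robot.move_l([*c,.199],rate=.02,threshold=6)
s=robot.state();print(hit,s['time'],s['ee_pos'],np.round(s['contact_force'],1),s['opening'])
if not hit:
    robot.move_l([*c,.27],rate=.1)
    s=robot.state();print(s['time'],s['ee_pos'],np.round(s['contact_force'],1),s['opening'],np.round(s['joint_pos'],2))
    for a in range(0,360,30):
        q=robot.inverse_kinematics([.405,-.374,.12],down(np.radians(a)));print(a,None if q is None else np.round(q,1),end=';')
```

```text
False 34.1417 [0.52448809 0.03539451 0.19895714] [ 0.6  0.7 -1.4] 0.05733360869690043
35.0 [0.5241585  0.03523851 0.26929687] [-0.4  0.  -1.6] 0.057296737901667345 [ 0.44  0.1  -0.28 -0.   -1.2  -0.65]
0 [-0.4  0.3 -0.4  0.  -0.9 -2.8];30 [-0.4  0.3 -0.4 -0.  -0.9 -2.2];60 [-0.4  0.3 -0.4 -0.  -0.9 -1.7];90 [-0.4  0.3 -0.4  0.  -0.9 -1.2];120 [-0.4  0.3 -0.4  0.  -0.9 -0.7];150 [-0.4  0.3 -0.4  0.  -0.9 -0.1];180 [-0.4  0.3 -0.4  0.  -0.9  0.4];210 [-0.4  0.3 -0.4  0.  -0.9  0.9];240 [-0.4  0.3 -0.4  0.  -0.9  1.4];270 [-0.4  0.3 -0.4  0.  -0.9  2. ];300 [-0.4  0.3 -0.4  0.  -0.9  2.5];330 [-0.4  0.3 -0.4  0.  -0.9  3. ];
```

The lid came off freely: opening 57 mm, with negligible force. Next I look at the tray from close by.

Run:
```python
from st import *
d=np.radians(-153); t=np.array([.404,-.371])+.08*np.array([np.cos(d),np.sin(d)])
robot.movep([*t,.27],down(np.radians(117)))
w=vision.camera('wrist'); save(w,'w4'); np.savez('w4',K=w['K'],pose=w['pose'])
for l,z in dict(tray=0,tray_clear=.004,fitting0_center=.016,fitting1_center=.016,can_center=.0575).items():
    for r in tip_of(l,w)[:2]: print(l,np.round(r['uv']),round(r['score'],2),np.round(atz(w,r['uv'],z),4)[:2])
s=robot.state();print(s['time'],s['opening'],np.round(s['joint_pos'],2))
```

```text
tray [477. 121.] 0.78 [ 0.1974 -0.2959]
tray [540. 281.] 0.71 [ 0.314  -0.1283]
tray_clear [477.  83.] 0.62 [ 0.169  -0.3177]
tray_clear [551. 257.] 0.61 [ 0.2834 -0.1394]
can_center [226. 412.] 0.77 [ 0.5998 -0.3902]
37.0583 0.05668669808906203 [-0.51  0.1  -0.28 -0.   -1.2  -0.59]
```

View pics/w4.png

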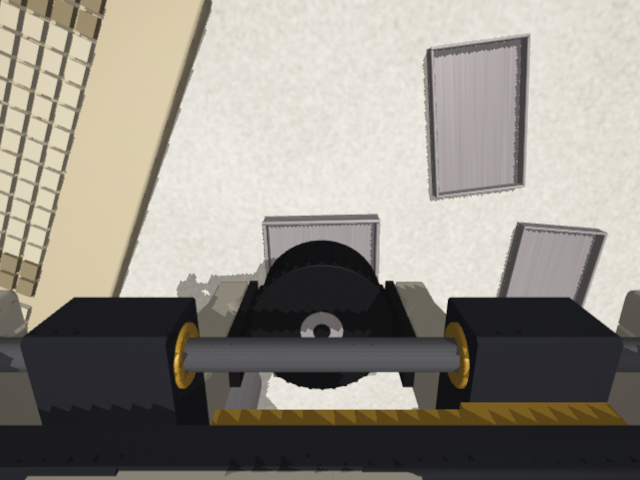

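The wrist camera looks toward the robot side here, so the held lid hides the tray. I'll move back over the fittings' end so that the empty end comes into view.

Run:
```python
from st import *
d=np.radians(-153); t=np.array([.404,-.371])-.075*np.array([np.cos(d),np.sin(d)])
robot.movep([*t,.28],down(np.radians(117)))
w=vision.camera('wrist'); save(w,'w5'); np.savez('w5',K=w['K'],pose=w['pose'])
for l,z in dict(tray=0,tray_clear=.004).items():
    for r in tip_of(l,w)[:3]: print(l,np.round(r['uv']),round(r['score'],2),np.round(atz(w,r['uv'],z),4)[:2])
```

```text
tray [562. 148.] 0.97 [ 0.3158 -0.1255]
tray [324. 160.] 0.74 [ 0.4432 -0.3452]
tray_clear [325. 116.] 0.91 [ 0.4023 -0.3652]
tray_clear [574. 116.] 0.61 [ 0.2857 -0.1367]
```

View pics/w5.png

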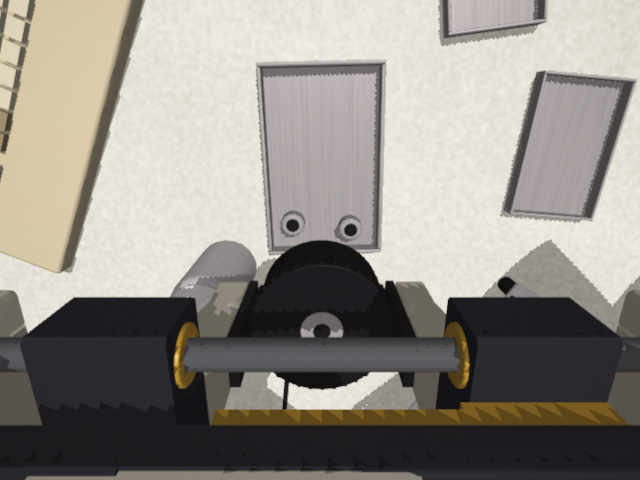

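The whole tray is in view. Its rim corners are about (258,65), (385,61), (380,251) and (267,254), with the fittings at the near end.

Run:
```python
from st import *
w=np.load('w5.npz')
P=np.array([atz(w,u,.022)[:2] for u in[(258,65),(385,61),(380,251),(267,254)]])
print(P,'sides',np.linalg.norm(P-np.roll(P,-1,0),axis=1))
cen=P.mean(0);ax=(P[0]+P[1]-P[2]-P[3]);ax/=np.linalg.norm(ax);ang=np.arctan2(ax[1],ax[0])
cl=cen+.046*ax
print(cen,np.degrees(ang),cl,[atz(w,u,.028)[:2] for u in [(292,223),(349,228)]])
np.savez('tray',cl=cl,ang=ang)
```

```text
[[ 0.38949936 -0.44353643]
 [ 0.33167757 -0.33811519]
 [ 0.50073745 -0.24681596]
 [ 0.56042606 -0.35596421]] sides [0.12023725 0.19213744 0.12440286 0.19205424]
[ 0.44558511 -0.34610795] -152.25054705175063 [ 0.40487547 -0.36752583] [array([ 0.51392941, -0.3473417 ]), array([ 0.49140931, -0.29104812])]
```

Run:
```python
from st import *
t=np.load('tray.npz'); cl=t['cl']; o=down(t['ang']+np.radians(270))
robot.movep([*cl,.12],o)
robot.move_l([*cl,.042],o,rate=.08)
robot.hold(.2)
f0=robot.state()['contact_force']
hit=robot.move_l([*cl,.0285],o,rate=.012,threshold=3)
s=robot.state();print(hit,s['time'],s['ee_pos'],np.round(f0,1),np.round(s['contact_force'],1),s['opening'],cl)
```

```text
True 40.7833 [ 0.40488832 -0.36748273  0.03111231] [-0.2  0.7 -0.3] [0.2 0.7 4.9] 0.05704034801499407 [ 0.40487547 -0.36752583]
```

Touchdown at TCP z 31.1 mm, about where expected. I'll release, withdraw upward and check.

```bash
python3 - <<'E'
from st import *
t=np.load('tray.npz'); cl=t['cl']; ax=np.array([np.cos(t['ang']),np.sin(t['ang'])])
robot.grip(.065)
s=robot.state();print(s['time'],np.round(s['contact_force'],1),s['opening'])
p=s['ee_pos'];robot.move_l([p[0],p[1],.11],rate=.08)
robot.move_l([*(p[:2]-.13*ax),.26],rate=.2)
w=vision.camera('wrist'); save(w,'w6')
for r in tip_of('lid_center',w)[:2]: print('lid',np.round(r['uv']),round(r['score'],2),np.round(atz(w,r['uv'],.020),4)[:2],cl)
tc=vision.camera('top'); save(tc,'top6')
print(robot.state()['time'])
E
python3 -c "
import cv2,numpy as np
cv2.imwrite('pics/m6.png',np.hstack([cv2.imread('pics/w6.png')[0:480,180:480],cv2.resize(cv2.imread('pics/top6.png')[60:300,120:370],(500,480))]))"
```

```text
41.2083 [ 0.2  0.4 -0. ] 0.06464216086470521
lid [317.  54.] 0.78 [ 0.4047 -0.368 ] [ 0.40487547 -0.36752583]
43.6417
```

View pics/m6.png

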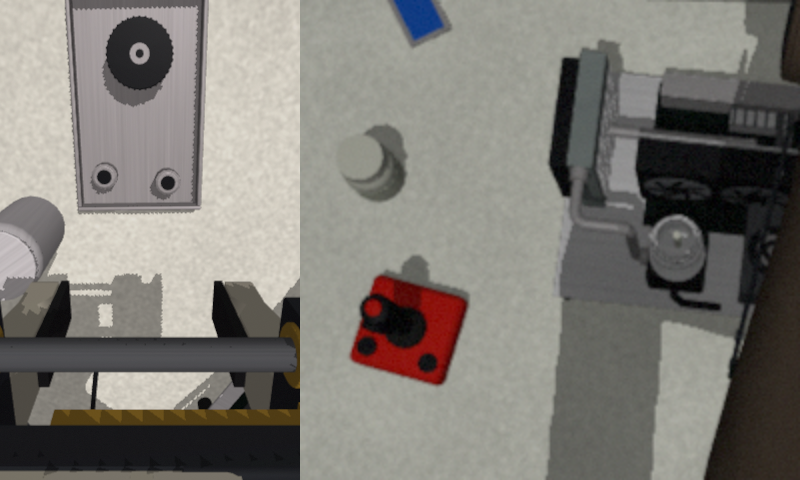

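The lid lies flat in the empty end of the tray, at (140,52) in the crop. The fittings are undisturbed, and the reservoir stands open.

```bash
python3 -c "
from h import *
robot.hold(.3); print(robot.state()['contact_force']); robot.finish_job()"
```

```text
[-0.08413772  0.63924653  0.12903438]
the job is handed in; nothing more can be done
```

The lid is off the reservoir and lying flat, open side down, in the empty end of the tray. I let go of it and handed the job in at about 44 s.

- **Unscrewing:** I used five strokes of 116° and one of 50°, raising the gripper along the thread pitch, about 1.75 turns in all. Force readings at each stop stayed under about 10 N. The lid then lifted off without reaching the 6 N stop.
- **Placing:** The lid was lowered slowly until it touched down at 31.1 mm gripper height, within about 1 mm of what I expected. It lies within about 1 mm of the target point. The tray's measured sides (192 x 120–124 mm) match the size given.
- **Last pictures:** They showed the reservoir open, both fittings upright in their places, and the can, jar and joystick standing. The gripper was clear of everything, with near-zero contact force.

No check failed. Two measurements disagreed slightly: the first overhead estimate of the lid's position was about 5 mm off, and I corrected it from close by. The network also sometimes pointed at the look-alike trays, so I placed the lid by the tray's own corners instead.

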